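Raise a specimen to the macro camera's lens and work the shutter lever

TASK

Stand the blue specimen block squarely inside the white outline on the lift table, with its copper disc facing the camera lens, then pull the lift up by its yellow grip, notch by notch, to the notch that brings the middle of the block nearest to the height of the middle of the lens, and let go. Then swing the camera's red-tipped shutter lever all the way to its stop and release it so that it springs back, leaving the white pointer carried over; leave the specimen in place and do not disturb the green block, the jar or the tip box.

Things in the scene. Friction and masses are not known exactly. Their poses are not given: they have to be found in the camera images.
- rig: Grey base plate 170 x 360 x 12 mm lying on the bench, carrying the lift (at its -y part) and the camera (at its +y part). Fixed to the bench. Origin: centre of its underside. Its y axis runs from the lift to the camera, its z axis is up; lift, lens and lever pivot all lie on x = 0 of this frame.
- specimen_center (a point): Centre of the loose blue resin block, 40 mm (own x) x 20 mm (own y) x 44 mm tall (own z), about 0.08 to 0.17 kg, standing on the bench. Its +y face carries a polished copper disc 28 mm across; a white stripe on its top runs along the edge of that face. It starts with that face turned to the camera's side, within about 40 degrees.
- specimen_face (a point): Centre of the block's copper-disc face, 10 mm from the block's centre along its +y.
- outline (a point): Centre of the white outline (59 x 39 mm, x by y) on top of the black lift table, at the height of the table's surface; it rises with the lift. Axes parallel to the rig's. The table reaches 48 mm from it to both sides in x, 46 mm towards the camera (+y) and 96 mm away from it (-y), and is 10 mm thick. Well placed: the block's centre is within 10 mm (x) and 9 mm (y) of this point, turned less than 0.2 rad, copper face to +y.
- lift_grip (a point): Centre of the yellow upright grip fixed on the lift table, 16 mm (x) x 34 mm (y) x 40 mm tall, 72 mm from the outline's centre on the side away from the camera (-y); its underside is at the table's surface. It rises with the lift. Best pinched from above across its 16 mm.
- lift (a joint): Height of the lift in m, 0 = fully down (where it starts), end stop at 0.070. The lift (0.4 kg) slides straight up against its weight and slight friction. A ratchet holds it at each 0.012 m (0, 0.012, 0.024, ... 0.060) and it cannot be lowered again. The pawl drops in only when the lift is about 3 mm above a notch: lift to about half a notch (6 mm) above the wanted notch and let go, and it sinks back onto that notch. 2 to 4 notches are needed.
- lens (a point): Centre of the front glass of the camera's black lens (52 mm across at the front, 60 mm farther back), which looks along the rig's -y at the lift; it stands still. Axes parallel to the rig's. The lens reaches 52 mm back from here to the camera's grey body, 110 mm (x) x 80 mm (y) x 80 mm tall, centred on the lens axis.
- pivot (a point): Point on the upright turning axis of the shutter lever, above the camera, at the same height as lever_post: 27 mm above the camera's flat top. The top is clear apart from the lever, its hub (16 mm tall) and the pointer below it.
- lever_post (a point): Middle of the graspable part of the red round upright post at the lever's free end, 13 mm in diameter; its top is 15 mm above this point, the lever's arm 14 mm below it, and the camera's top 27 mm below it. It is 70 mm from the pivot axis.
- lever (a joint): Shutter lever angle in rad: 0 at rest, with the post straight out from the pivot along the rig's -x (towards the robot); it grows clockwise seen from above (the post swings to the rig's +y, away from the lift; at angle q the post is at (-70 cos q, 70 sin q) mm from the pivot) up to the stop at 1.05. A spring returns it: about 1.2 N at the post at rest, 3.6 N at the stop.
- pointer (a joint): Angle in rad of the white pointer lying under the lever on the camera's top, same sense as the lever. The lever carries it forward and leaves it where the lever turned back; after a full swing it stands at about 1.05. It starts between 0 and 0.35.
- spare_center (a point): Centre of the loose green block (steel disc), the same size as the blue one, a bystander standing on the bench.
- jar_center (a point): Amber jar, 48 mm across, 70 mm tall; a bystander. The point is on its axis, 22 mm up.
- tip_box_center (a point): Grey open box 85 x 120 x 45 mm with a blue rack; a bystander. The point is at its centre, 22 mm up.

How it is judged (in metres and radians):
On the way, in this order (a step that is already met when the one before it is completed fails the run):
1. the blue block stands released inside the white outline, copper disc to the lens (x of specimen_center in the frame of outline between -0.01 and 0.01 m and y of specimen_center in the frame of outline between -0.009 and 0.009 m and y of specimen_face in the frame of outline above 0 m and angle between the x axis of specimen_center and the x axis of outline, either way round below 0.2 rad and angle between specimen_center's own z axis and vertical below 0.1 rad and z of specimen_center in the frame of outline below 0.026 m and contact force between the fingers and specimen below 0.3 N), for 0.2 s.
2. the lift rests released on the notch that brings the block level with the lens, block still in place (x of specimen_center in the frame of outline between -0.01 and 0.01 m and y of specimen_center in the frame of outline between -0.009 and 0.009 m and y of specimen_face in the frame of outline above 0 m and angle between the x axis of specimen_center and the x axis of outline, either way round below 0.2 rad and angle between specimen_center's own z axis and vertical below 0.1 rad and z of specimen_center in the frame of outline below 0.026 m and z of specimen_center in the frame of lens between -0.009 and 0.009 m and contact force between the fingers and rig below 0.3 N and velocity of joint lift between -0.01 and 0.01 m/s), for 0.3 s.
3. the shutter lever is swung to its stop (value of joint lever above 1 rad), for 0.05 s.
4. the lever is released and back at rest (value of joint lever below 0.06 rad and contact force between the fingers and camera below 0.3 N), for 0.2 s.
At the end, for the whole second after the job is handed in: Block upright in the outline (centre within 10 mm in x, 9 mm in y, turned under 0.2 rad, copper face to the lens), its centre within 9 mm of the lens height; lever back at rest (below 0.06 rad), pointer beyond 0.95 rad; all released and still (x of specimen_center in the frame of outline between -0.01 and 0.01 m and y of specimen_center in the frame of outline between -0.009 and 0.009 m and y of specimen_face in the frame of outline above 0 m and angle between the x axis of specimen_center and the x axis of outline, either way round below 0.2 rad and angle between specimen_center's own z axis and vertical below 0.1 rad and z of specimen_center in the frame of outline below 0.026 m and z of specimen_center in the frame of lens between -0.009 and 0.009 m and value of joint lever below 0.06 rad and value of joint pointer above 0.95 rad and linear speed of specimen below 0.02 m/s); the robot touches nothing.
It fails at once if a bystander (green block, jar, tip box) moved by more than 25 mm (distance of any of spare_center, jar_center, tip_box_center from where it was at the start of the episode above 0.025 m).
It fails at once if the specimen tipped over (angle between specimen_center's own z axis and vertical above 0.7 rad).
It also fails if it takes over 61 s, if anything falls off the work surface, if the arm or the gripper's body presses on something with over 40 N, if the wrist force passes 120 N, or if a joint passes its speed limit or range.

ROBOT

A 7-joint arm with a two-finger parallel gripper is mounted at the origin on the work surface. World frame = base frame: x ahead of the robot, y to its left, z up, the work surface at z = 0. Lengths are in mm, angles in rad, forces in N, time in s.
With the tool pointing down it reaches from about 425 to 800 mm from the base axis. Payload 8.3 kg.
Tool frame: the origin (TCP) lies midway between the tips of the shut fingers; the grasp point (between the pads) lies 19 mm behind it (pinch_z is the distance from the TCP to the grasp point, in mm); z points along the fingers, x is the direction in which the jaws open and shut, and the axes are right-handed (so a half turn about z gives the same grasp; the last joint's range is limited). The gripper opens to 85 mm and grips with 20 to 120 N. Pads are 22 mm wide; open, the fingers measure 114 mm over their backs; the gripper's body (76 mm by 85 mm) begins 54 mm behind the grasp point. The pads swing forward as they close: fully open they stand 13 mm farther back than shut.
Start: joints at [1.072, 0.383, 0.016, 1.37, -0.006, 1.388, -0.046], TCP at [263.868, -566.548, 231.279] pointing down, gripper open.
Joint ranges: [-2.95, 2.95], [-0.25, 2.06], [-1.52, 1.56], [0.18, 2.33], [-1.44, 4.58], [0.02, 2.06], [-3.01, 3.01]. Speed limits (rad/s): [2.39, 2.39, 3.01, 3.01, 3.14, 3.14, 3.14].

INTERFACE

Orientations are given as a unit quaternion [w, x, y, z].
In Python, from station import read_state, grab_frame, finish_job, search_frame, tip_of, pinch_z gives the robot as it stands.
- The arm moves only by the tool send_rows, never from a script. Its argument "increments" is one flat list of numbers, 7 for each row, row after row: the shift along the tool's x, y, z in cm, then the turn, a rotation vector about the tool's x, y, z in rad, then the closure, from 0 (fully open) to 1 (shut). In form: [x, y, z, ax, ay, az, hand, x, y, z, ax, ay, az, hand, ...]. A call has 1 to 10 rows; each row is the pose to reach, as a shift and turn from the pose commanded when the call began, along the tool's axes at that moment; what a row does not reach only later rows make up. A row lasts 1/12 s, in which the tool goes at most 41.7 mm and 7.16 degrees, less where a joint would pass 70% of its speed; a pose out of reach is approached as far as the arm can. A call with a gripper value outside its range is refused whole. The fingers move at their own pace and stop on an object; "grip_force" is the grip in N (left out, the last holds). Time passes only in rows, so rows that repeat a pose let the fingers close. It gives the time, the measured TCP pose, the force and the opening at its end, in the units of the state.
- read_state(): the state, without advancing time (a new reading comes with each control period).
- grab_frame(name): name is "scene" or "top" or "wrist"; returns a dict with "image" (420x560x3 uint8, red, green, blue), "fx", "fy", "cx", "cy" (pixels), "T" (4x4, takes a point from camera to world coordinates). Camera axes: x right, y down, z forward; pixel columns grow to the right and rows downward; lengths in mm; the calibration is good to about 2 mm. A picture is of the moment at which its call begins. There is no depth.
- finish_job(): hands the job in, once; it reports no verdict.
Trained networks look in the newest picture that a camera, given by its name, has taken for a name from the list of things; names that differ only in an ending like _2 or _b are one class to them, and where a whole thing is asked for, a point or a joint stands for the part that bears it (a point fixed in the world has none). Each returns a list of dicts, best first, with "confidence" (0 to 1); they miss things now and then, are a little off and sometimes report something else, mostly with a low value. They report only what shows in the picture. A call takes as long as a camera call.
- search_frame(camera, target): "xyz" ([x, y, z] in mm, in the coordinates of the camera as it stood for that picture, good to about 4 mm: the middle of the surface that is visible of it).
- tip_of(camera, target): "xyz" ([x, y, z] in mm, in the coordinates of the camera as it stood for that picture, good to about 4 mm: a listed point, or the origin of a listed thing).
The state is a dict: "time_s": time; "qpos": joint angles; "dq": joint speeds; "tau": joint torques, N m; "tcp_pos": TCP position; "ee_rot": TCP orientation; "wrist_force": force on the tool from outside, world axes, zero at the start; "ft_torque": the same for the moment, N m; "width": finger opening in mm.
Only numpy, scipy, OpenCV 4.12 (cv2) and the standard library are available. Lean on these libraries where they do the work, as an engineer would, in place of code of your own. Each camera call takes 0.05 s, during which the arm holds its last target.

## Working session

There is one attempt and no reset: what is moved stays moved. The work goes in short steps, Python scripts to look and compute and a tool call to move; the robot and the scene stay as the last step left them, time stands still between calls to the robot, and variables do not carry over. Pictures are saved under pics/ and viewed, and the job is handed in when it is done.

Besides the shell and the picture viewer there is one more tool, called after ">>>" in YAML: its name, and indented under it one key for each argument. send_rows: Moves the arm, as the interface text tells. Its arguments: {"type":"object","properties":{"increments":{"type":"array"},"grip_force":{"type":"number"}},"required":["increments"]}

```bash
mkdir -p pics; ls
cat > h.py <<'E'
import numpy as np, cv2, json
from station import *
from scipy.spatial.transform import Rotation as R
def snap(cam,fn):
    f=grab_frame(cam); cv2.imwrite('pics/'+fn,cv2.cvtColor(f['image'],cv2.COLOR_RGB2BGR)); return f
def w(f,p): return (np.array(f['T'])@np.r_[p,1])[:3]
def ray(f,u,v,z):
    T=np.array(f['T']); d=T[:3,:3]@np.array([(u-f['cx'])/f['fx'],(v-f['cy'])/f['fy'],1]); o=T[:3,3]
    return o+d*(z-o[2])/d[2]
def proj(f,p):
    T=np.array(f['T']); c=T[:3,:3].T@(np.array(p)-T[:3,3]); return (f['fx']*c[0]/c[2]+f['cx'],f['fy']*c[1]/c[2]+f['cy'])
def pts(cam,f,names,fun=tip_of):
    for n in names:
        r=fun(cam,n)
        print(cam,n,[(np.round(w(f,a['xyz'])).tolist(),round(a['confidence'],2)) for a in r[:2]])
E
python3 - <<'E'
from h import *
s=read_state(); print(s, pinch_z)
for c in ('scene','top'):
    f=snap(c,c+'0.png'); print(c,np.round(f['T'],2).tolist(),f['fx'],f['cx'],f['cy'])
    pts(c,f,['rig','specimen_center','specimen_face','outline','lift_grip','lens','pivot','lever_post','spare_center','jar_center','tip_box_center'])
E
```

```text
pics
{'time_s': 0.0, 'qpos': array([ 1.07212629,  0.38422569,  0.01637176,  1.37115866, -0.00625942,
        1.38816073, -0.04653103]), 'dq': array([ 4.90075162e-04, -8.50298335e-06, -1.59610375e-04,  1.19649513e-03,
       -5.84723895e-04, -1.26076099e-03,  1.05197188e-04]), 'tau': array([ 1.90212804e-04, -6.27594066e+01,  8.44314918e-01, -3.71823835e+01,
        1.65896269e-02,  1.39981546e-02,  3.70406758e-05]), 'tcp_pos': array([ 263.63234031, -566.13710395,  230.28456904]), 'ee_rot': array([-4.80592385e-04,  8.43251304e-01, -5.37518681e-01, -8.20863476e-04]), 'wrist_force': array([-0.02533125, -0.47676907, -0.12370614]), 'ft_torque': array([-0.02271849, -0.03854708,  0.00069117]), 'width': 85.69873524884393} 18.700000000000003
scene [[0.73, 0.5, -0.47, 1023.57], [0.68, -0.53, 0.5, -421.37], [0.01, -0.69, -0.73, 838.97], [0.0, 0.0, 0.0, 1.0]] 381.9695514673545 281.83702412823595 206.30787914371524
scene rig [([535.0, 30.0, 1.0], 0.79)]
scene specimen_center [([431.0, -299.0, 19.0], 0.82)]
scene specimen_face [([435.0, -296.0, 23.0], 0.66), ([367.0, 355.0, 23.0], 0.19)]
scene outl
[... 426 characters left out ...]
47], [-1.0, 0.02, -0.01, 62.43], [0.01, -0.09, -1.0, 1270.03], [0.0, 0.0, 0.0, 1.0]] 398.6898427837306 278.29923493996864 211.2671433307338
top rig [([534.0, 29.0, 0.0], 0.73)]
top specimen_center [([436.0, -300.0, 22.0], 0.7)]
top specimen_face [([432.0, -297.0, 24.0], 0.48)]
top outline [([550.0, -49.0, 74.0], 0.64), ([786.0, -14.0, 22.0], 0.19)]
top lift_grip [([565.0, -115.0, 94.0], 0.83)]
top lens [([529.0, 51.0, 144.0], 0.92)]
top pivot [([516.0, 141.0, 209.0], 0.64)]
top lever_post [([568.0, -312.0, 23.0], 0.73), ([442.0, 127.0, 212.0], 0.46)]
top spare_center [([569.0, -310.0, 25.0], 0.65)]
top jar_center [([363.0, 352.0, 20.0], 0.5)]
top tip_box_center [([783.0, -15.0, 20.0], 0.68)]
```

View pics/scene0.png

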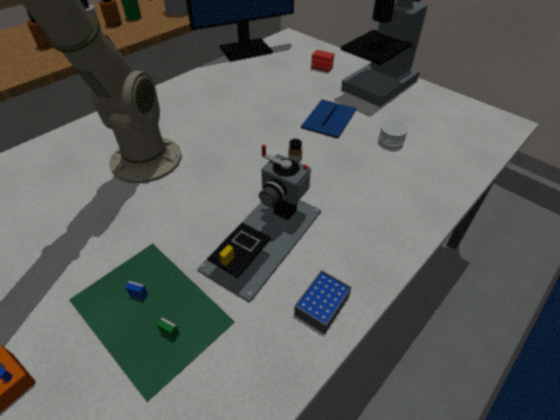

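View pics/top0.png

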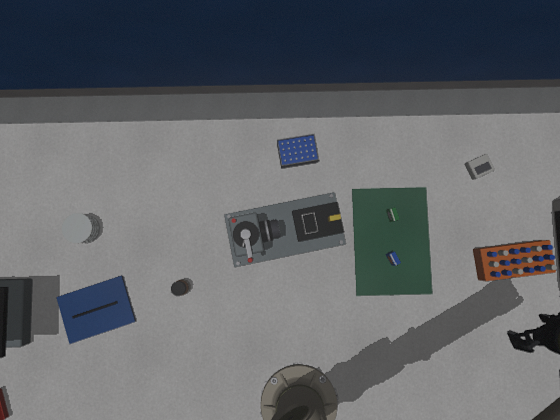

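The top view shows the rig turned about 0.2 rad, with the blue block at about (393,258) and the green at (391,214). I'll enlarge both to fit the rig and block poses.

Run:
```python
import cv2
a=cv2.imread('pics/top0.png'); 
cv2.imwrite('pics/rigz.png',cv2.resize(a[185:275,215:350],None,fx=5.9,fy=5.9,interpolation=cv2.INTER_CUBIC))
cv2.imwrite('pics/blkz.png',cv2.resize(a[195:275,370:420],None,fx=7,fy=7,interpolation=cv2.INTER_CUBIC))
```

```text
(no output)
```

View pics/rigz.png

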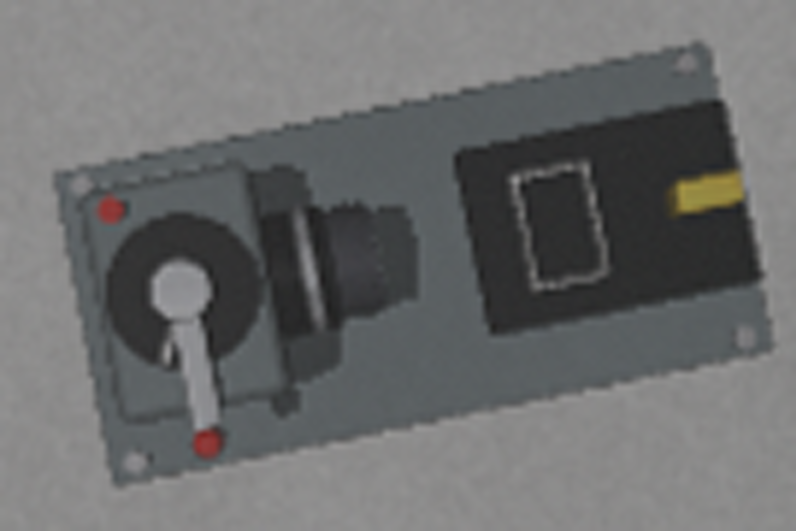

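View pics/blkz.png

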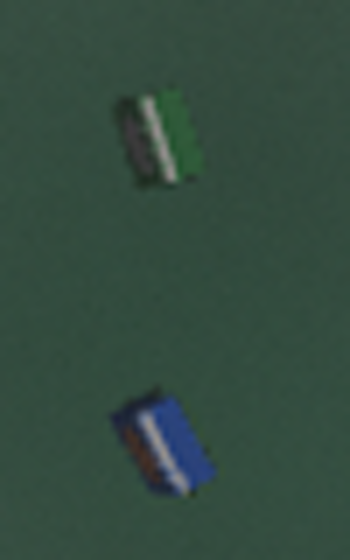

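Run:
```python
from h import *
f=grab_frame('top')
def pz(x,y,z,s=5.9,ox=215,oy=185): return ray(f,ox+(x+.5)/s-.5,oy+(y+.5)/s-.5,z)
c=[pz(*p,12) for p in [(55,172),(707,42),(773,350),(117,487)]]
for p in c: print(p.round(1))
print('centre',np.mean(c,0), 'lens',[np.linalg.norm(c[i]-c[(i+1)%4]).round(1) for i in range(4)])
for a,b in [(0,1),(3,2)]:
    d=c[a]-c[b]; print('yaw',np.arctan2(-d[0],d[1]))
for a,b in [(0,3),(1,2)]:
    d=c[a]-c[b]; print('yaw',np.arctan2(d[1],d[0]))
o=[pz(*p,74) for p in [(514,175),(585,163),(606,274),(535,288)]]
print('outline',np.mean(o,0),[np.linalg.norm(o[i]-o[(i+1)%4]).round(1) for i in range(4)])
t=[pz(*p,74) for p in [(456,152),(722,100),(762,278),(491,333)]]
print('table',np.mean(t,0),[np.linalg.norm(t[i]-t[(i+1)%4]).round(1) for i in range(4)])
b=lambda x,y,z: pz(x,y,z,7,370,195)
print('stripe',b(146,412,44),b(186,492,44)); d=b(146,412,44)-b(186,492,44); print(np.arctan2(d[1],d[0]))
q=[b(138,412,44),b(168,396,44),b(215,474,44),b(184,496,44)]; print('blk top',np.mean(q,0),[np.linalg.norm(q[i]-q[(i+1)%4]).round(1) for i in range(4)])
s=read_state(); print(R.from_quat(s['ee_rot'],scalar_first=True).as_matrix().round(3), s['tcp_pos'])
```

```text
[587.8 220.3  12. ]
[ 650.5 -132.3   12. ]
[ 483.8 -161.5   12. ]
[419.5 189.2  12. ]
centre [535.38979327  28.93558345  12.        ] lens [np.float64(358.1), np.float64(169.2), np.float64(356.6), np.float64(171.1)]
yaw 0.17599706964701828
yaw 0.18128798572907773
yaw 0.18271433377005922
yaw 0.1736687863754397
outline [549.29170047 -44.23644265  74.        ] [np.float64(36.9), np.float64(57.6), np.float64(36.9), np.float64(58.6)]
table [553.58636245 -68.83208596  74.        ] [np.float64(139.1), np.float64(93.2), np.float64(141.0), np.float64(93.9)]
stripe [ 451.28519231 -292.31794175   44.        ] [ 416.14816503 -308.10614594   44.        ]
0.42229859654113183
blk top [ 436.87049441 -304.87348312   44.        ] [np.float64(15.1), np.float64(39.2), np.float64(16.8), np.float64(41.2)]
[[ 0.422 -0.907  0.   ]
 [-0.907 -0.422  0.   ]
 [-0.    -0.    -1.   ]] [ 263.85945293 -566.56612414  231.27530638]
```

>>> send_rows:
  increments: [-16.7,-26.7,1,0,0,-1.15,0,-16.7,-26.7,1,0,0,-1.15,0,-16.7,-26.7,1,0,0,-1.15,0,-16.7,-26.7,1,0,0,-1.15,0,-16.7,-26.7,1,0,0,-1.15,0,-16.7,-26.7,1,0,0,-1.15,0,-16.7,-26.7,1,0,0,-1.15,0,-16.7,-26.7,1,0,0,-1.15,0,-16.7,-26.7,1,0,0,-1.15,0,-16.7,-26.7,1,0,0,-1.15,0]
  grip_force: 30

```text
time_s: 2.08
tcp_pos: [436.6, -300.5, 221.5]
ee_rot: [-0.0, 1.0, 0.013, 0.0]
wrist_force: [-0.3, -0.1, -0.1]
width: 85.3
```

>>> send_rows:
  increments: [0,0,3,0,0,-0.4,0,0,0,3,0,0,-0.4,0,0,0,3,0,0,-0.4,0,0,0,3,0,0,-0.4,0,0,0,3,0,0,-0.4,0]

```text
time_s: 2.5
tcp_pos: [434.8, -303.6, 191.4]
ee_rot: [0.0, 0.979, 0.203, -0.0]
wrist_force: [-0.3, 0.0, 0.0]
width: 85.8
```

Run:
```python
from h import *
f=snap('wrist','w1.png'); print(np.round(f['T'],2).tolist(),f['fx'])
pts('wrist',f,['specimen_center','specimen_face','spare_center'])
s=read_state(); print(s['time_s'],R.from_quat(s['ee_rot'],scalar_first=True).as_matrix().round(3), s['tcp_pos'],s['qpos'].round(2))
```

```text
[[0.92, 0.38, 0.12, 402.82], [0.4, -0.87, -0.29, -230.04], [-0.0, 0.31, -0.95, 335.65], [0.0, 0.0, 0.0, 1.0]] 360.43549337910247
wrist specimen_center [([432.0, -305.0, 25.0], 0.95)]
wrist specimen_face [([429.0, -296.0, 24.0], 0.94)]
wrist spare_center [([571.0, -313.0, 23.0], 0.89)]
2.7 [[ 0.917  0.4    0.   ]
 [ 0.4   -0.917 -0.   ]
 [ 0.     0.    -1.   ]] [ 435.33765717 -302.84268118  191.57268327] [ 0.85  0.22 -0.35  1.68  0.08  1.25  0.89]
```

View pics/w1.png

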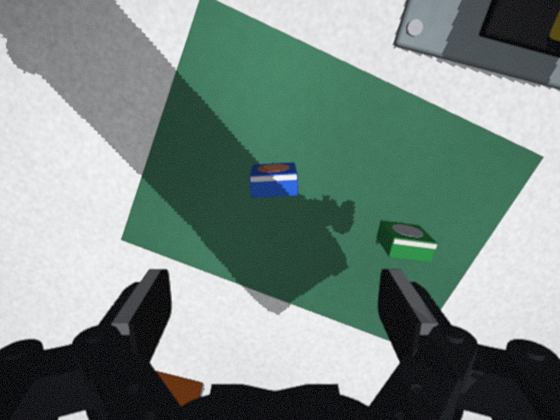

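The blue block is at about (275,180), with its copper disc away from the gripper (top of the image). The green one is clear at (407,240).

Run:
```python
from h import *
f=grab_frame('wrist'); im=f['image']
hsv=cv2.cvtColor(im,cv2.COLOR_RGB2HSV)
c=im[150:205,240:310]
cv2.imwrite('pics/w1z.png',cv2.resize(cv2.cvtColor(c,cv2.COLOR_RGB2BGR),None,fx=10,fy=10,interpolation=cv2.INTER_CUBIC))
```

```text
(no output)
```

View pics/w1z.png

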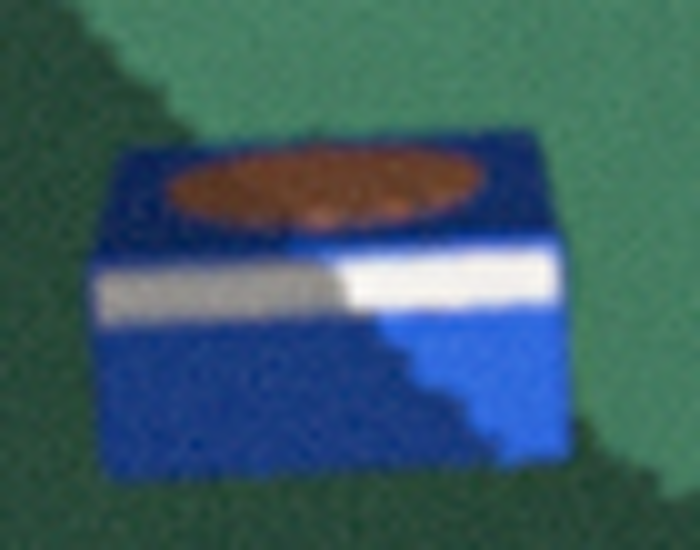

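Top face corners in the zoom: (90,268), (560,238), (570,458), (103,477).

Run:
```python
from h import *
f=grab_frame('wrist')
q=[ray(f,240+(x+.5)/10-.5,150+(y+.5)/10-.5,44) for x,y in [(90,268),(560,238),(570,458),(103,477)]]
print(np.round(q,1)); c=np.mean(q,0); print('c',c,[np.linalg.norm(q[i]-q[(i+1)%4]).round(1) for i in range(4)])
for a,b in [(1,0),(2,3)]:
    d=q[a]-q[b]; print(np.arctan2(d[1],d[0]))
s=read_state(); M=R.from_quat(s['ee_rot'],scalar_first=True).as_matrix(); print(M.T@(c-s['tcp_pos']),np.arctan2(M[1,0],M[0,0]))
```

```text
[[ 413.2 -305.7   44. ]
 [ 448.  -287.6   44. ]
 [ 456.8 -304.7   44. ]
 [ 421.2 -322.2   44. ]]
c [ 434.77388214 -305.04758994   44.        ] [np.float64(39.2), np.float64(19.2), np.float64(39.7), np.float64(18.3)]
0.47896277597540776
0.45607409833316875
[ -1.64010689   1.9443113  147.52860589] 0.4129755299564122
```

>>> send_rows:
  increments: [-0.16,0.2,4,0,0,-0.055,0,-0.16,0.2,8,0,0,-0.055,0,-0.16,0.2,11,0,0,-0.055,0,-0.16,0.2,14,0,0,-0.055,0,-0.16,0.2,16.5,0,0,-0.055,0,-0.16,0.2,18.1,0,0,-0.055,0,-0.16,0.2,18.1,0,0,-0.055,0]

```text
time_s: 3.38
tcp_pos: [432.4, -303.4, 6.7]
ee_rot: [-0.002, 0.973, 0.232, -0.002]
wrist_force: [-0.8, 0.6, 0.5]
width: 85.5
```

>>> send_rows:
  increments: [0,0,0,0,0,0,0.3,0,0,0,0,0,0,0.6,0,0,0,0,0,0,1,0,0,0,0,0,0,1,0,0,0,0,0,0,1,0,0,0,0,0,0,1,0,0,0,0,0,0,1,0,0,0,0,0,0,1]

```text
time_s: 4.05
tcp_pos: [435.8, -305.6, 11.9]
ee_rot: [0.001, 0.973, 0.233, 0.001]
wrist_force: [-1.3, 0.4, 7.9]
width: 39.7
```

Run:
```python
from h import *
f=snap('wrist','w2.png')
s=read_state(); print(s)
```

```text
{'time_s': 4.1, 'qpos': array([ 0.82093645,  0.42752414, -0.32600465,  1.85982023,  0.17381136,
        0.87875128,  0.88129312]), 'dq': array([ 4.09648441e-04, -1.53385467e-03, -3.92720642e-04, -2.16564106e-04,
       -4.96621676e-04, -8.72723648e-05, -1.57621699e-03]), 'tau': array([-4.86663383e-03, -5.20189869e+01, -3.81663367e+00, -2.67607373e+01,
        2.63769255e-02, -3.38307554e-01,  1.04043822e-02]), 'tcp_pos': array([ 435.86836093, -305.61051004,   11.9629154 ]), 'ee_rot': array([1.16182055e-03, 9.72515297e-01, 2.32834116e-01, 9.59562771e-04]), 'wrist_force': array([-0.30312193,  0.68243606,  8.02473555]), 'ft_torque': array([ 0.09054931,  0.23194418, -0.01187742]), 'width': 39.541958391025986}
```

View pics/w2.png

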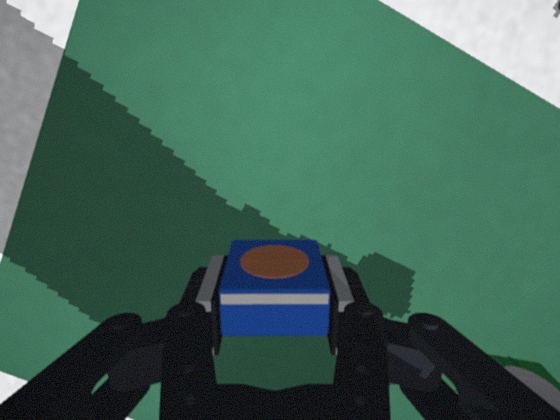

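>>> send_rows:
  increments: [0,0,-2,0,0,0,1,0,0,-5,0,0,0,1,0,0,-9,0,0,0,1,0,0,-13,0,0,0,1,0,0,-16,0,0,0,1,0,0,-16,0,0,0,1]

```text
time_s: 4.6
tcp_pos: [437.9, -306.7, 178.0]
ee_rot: [0.005, 0.972, 0.233, 0.004]
wrist_force: [1.0, -0.7, -1.0]
width: 39.8
```

>>> send_rows:
  increments: [2,-1.7,0,0,0,0.05,1,5,-4.2,0,0,0,0.1,1,8,-6.7,0,0,0,0.15,1,11,-9.2,0,0,0,0.2,1,14,-11.7,0,0,0,0.29,1,17,-14.2,0,0,0,0.29,1,20,-16.7,0,0,0,0.29,1,21.9,-18.2,0,0,0,0.29,1,21.9,-18.2,0,0,0,0.29,1,21.9,-18.2,0,0,0,0.29,1]

```text
time_s: 5.43
tcp_pos: [547.6, -41.3, 169.9]
ee_rot: [-0.0, 0.996, 0.092, -0.0]
wrist_force: [-0.0, -0.0, -0.8]
width: 39.8
```

Run:
```python
from h import *
s=read_state(); M=R.from_quat(s['ee_rot'],scalar_first=True).as_matrix();print(s['time_s'],s['tcp_pos'],s['width'],s['wrist_force'],np.arctan2(M[1,0],M[0,0]))
f=snap('wrist','w3.png'); pts('wrist',f,['specimen_center','specimen_face','outline','lens','lift_grip','rig'])
f=snap('scene','s3.png');pts('scene',f,['specimen_center','specimen_face','outline','lens'])
```

```text
5.4333 [547.57546061 -41.30907968 169.93937508] 39.807501999851105 [-0.04780135 -0.02398543 -0.7835599 ] 0.1840955630901017
wrist specimen_center [([547.0, -39.0, 184.0], 0.69)]
wrist specimen_face []
wrist outline [([545.0, -44.0, 76.0], 0.56)]
wrist lens [([532.0, 44.0, 144.0], 0.63)]
wrist lift_grip []
wrist rig [([532.0, 29.0, 4.0], 0.78)]
scene specimen_center [([546.0, -40.0, 177.0], 0.6), ([784.0, -13.0, 24.0], 0.6)]
scene specimen_face [([550.0, -29.0, 180.0], 0.74), ([367.0, 355.0, 22.0], 0.38)]
scene outline [([550.0, -43.0, 76.0], 0.92), ([550.0, -33.0, 177.0], 0.69)]
scene lens [([532.0, 56.0, 148.0], 0.7)]
```

View pics/w3.png

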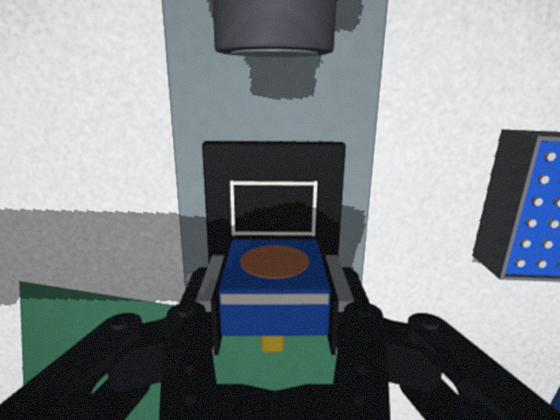

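The outline is centred at about (274,208). The table front edge runs from (203,142) to (344,142) and is parallel to the gripper.

Run:
```python
from h import *
f=grab_frame('wrist'); im=f['image']
cv2.imwrite('pics/w3z.png',cv2.resize(cv2.cvtColor(im[130:245,190:360],cv2.COLOR_RGB2BGR),None,fx=4.6,fy=4.6,interpolation=cv2.INTER_CUBIC))
for z in (66,70,74,78,82):
    a=ray(f,203,142,z);b=ray(f,344,142,z);c=[ray(f,*p,z) for p in [(230.5,181),(316.5,181),(318,234)]]
    print(z,np.linalg.norm(a-b).round(1),a.round(1),b.round(1),np.linalg.norm(c[0]-c[1]).round(1),np.linalg.norm(c[1]-c[2]).round(1))
```

```text
66 97.1 [491.6 -11.7  66. ] [587.2   5.7  66. ] 61.3 41.1
70 95.6 [492.3 -11.   70. ] [586.3   6.2  70. ] 60.3 40.4
74 94.0 [492.9 -10.2  74. ] [585.4   6.7  74. ] 59.3 39.8
78 92.5 [493.6  -9.5  78. ] [584.5   7.2  78. ] 58.4 39.1
82 90.9 [494.3  -8.7  82. ] [583.7   7.6  82. ] 57.4 38.4
```

View pics/w3z.png

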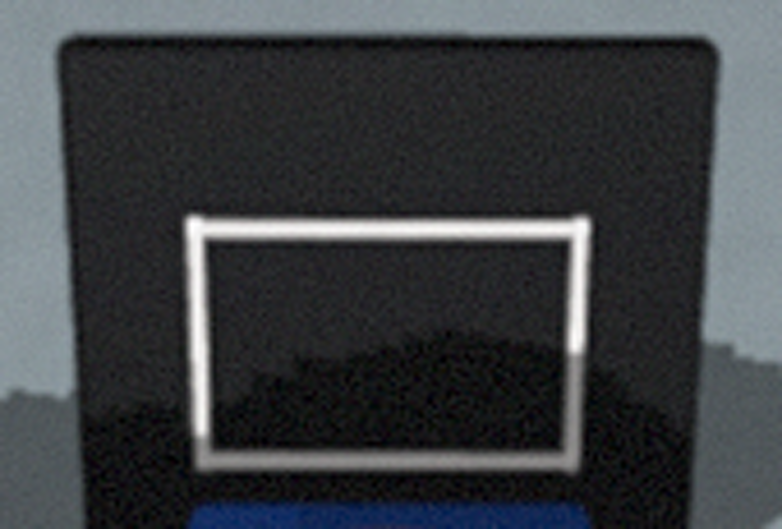

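Run:
```python
from h import *
f=grab_frame('wrist')
for z in (68,72,74,76):
    q=[ray(f,190+(x+.5)/4.6-.5,130+(y+.5)/4.6-.5,z) for x,y in [(184,214),(590,214),(580,473),(194,473)]]
    d=q[1]-q[0]; print(z,np.mean(q,0).round(1),[np.linalg.norm(q[i]-q[(i+1)%4]).round(1) for i in range(4)],np.arctan2(d[1],d[0]))
s=read_state(); M=R.from_quat(s['ee_rot'],scalar_first=True).as_matrix()
# block position in hand from top face corners
im=f['image']; cv2.imwrite('pics/w3b.png',cv2.resize(cv2.cvtColor(im[230:345,200:350],cv2.COLOR_RGB2BGR),None,fx=5,fy=5,interpolation=cv2.INTER_CUBIC))
q=np.array([ray(f,*p,s['tcp_pos'][2]-11.9+44) for p in [(220,294),(328,294),(329,335),(220,335)]]); print(q.round(1),q.mean(0), M.T@(q.mean(0)-s['tcp_pos']),[np.linalg.norm(q[i]-q[(i+1)%4]).round(1) for i in range(4)])
print(s['tcp_pos'])
```

```text
68 [547.7 -47.3  68. ] [np.float64(62.2), np.float64(42.9), np.float64(62.2), np.float64(42.9)] 0.18113193764899962
72 [547.4 -46.   72. ] [np.float64(61.1), np.float64(42.2), np.float64(61.2), np.float64(42.3)] 0.18113193764899985
74 [547.3 -45.3  74. ] [np.float64(60.6), np.float64(41.9), np.float64(60.7), np.float64(41.9)] 0.18113193764899982
76 [547.2 -44.6  76. ] [np.float64(60.1), np.float64(41.6), np.float64(60.2), np.float64(41.6)] 0.18113193764899976
[[526.8 -38.9 202.4]
 [564.8 -31.9 202.4]
 [569.2 -49.  202.4]
 [529.2 -56.3 202.4]] [547.49278394 -44.0079132  202.44498225] [ -0.13897693   0.44762852 -32.100026  ] [np.float64(38.6), np.float64(17.6), np.float64(40.7), np.float64(17.6)]
[547.55113121 -43.5410616  170.34498225]
```

View pics/w3b.png

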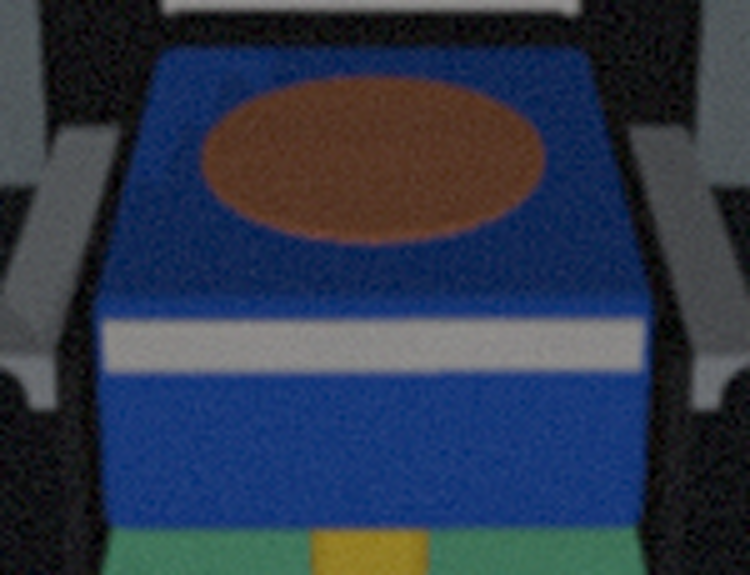

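>>> send_rows:
  increments: [0,0.1,3,0,0,0,1,0,0.1,5,0,0,0,1,0,0.1,7,0,0,0,1,0,0.1,7.8,0,0,0,1,0,0.1,8,0,0,0,1,0,0.1,8,0,0,0,1]

```text
time_s: 6.63
tcp_pos: [547.7, -44.3, 90.4]
ee_rot: [-0.0, 0.996, 0.09, -0.0]
wrist_force: [-0.2, 0.4, -0.5]
width: 39.6
```

>>> send_rows:
  increments: [0,0,0.2,0,0,0,1,0,0,0.2,0,0,0,1]

```text
time_s: 6.8
tcp_pos: [548.6, -44.4, 89.4]
ee_rot: [0.0, 0.996, 0.09, 0.001]
wrist_force: [-0.0, -0.5, -0.8]
width: 39.4
```

>>> send_rows:
  increments: [0,0,0.2,0,0,0,1,0,0,0.2,0,0,0,1]

```text
time_s: 6.97
tcp_pos: [548.4, -44.4, 87.0]
ee_rot: [0.0, 0.996, 0.09, 0.001]
wrist_force: [0.9, -0.1, -0.4]
width: 39.5
```

>>> send_rows:
  increments: [0,0,0.2,0,0,0,1,0,0,0.2,0,0,0,1]

```text
time_s: 7.13
tcp_pos: [548.4, -44.5, 86.8]
ee_rot: [0.001, 0.996, 0.09, 0.001]
wrist_force: [-7.2, 0.8, 18.2]
width: 39.6
```

>>> send_rows:
  increments: [0,0,0.1,0,0,0,1,0,0,0.1,0,0,0,1]

```text
time_s: 7.3
tcp_pos: [548.5, -44.4, 86.8]
ee_rot: [0.001, 0.996, 0.09, 0.001]
wrist_force: [-12.2, -0.1, 26.7]
width: 39.7
```

Run:
```python
from h import *
f=snap('wrist','w4.png'); f=snap('scene','s4.png'); print(f['T'][0][0],read_state()['wrist_force'],read_state()['tcp_pos'])
cv2.imwrite('pics/s4z.png',cv2.resize(cv2.imread('pics/s4.png')[150:290,190:330],None,fx=5,fy=4.2,interpolation=cv2.INTER_CUBIC))
```

```text
0.7289577998855908 [-11.04639668   0.72788821  25.83928282] [548.46272938 -44.45533888  86.78872761]
```

View pics/w4.png

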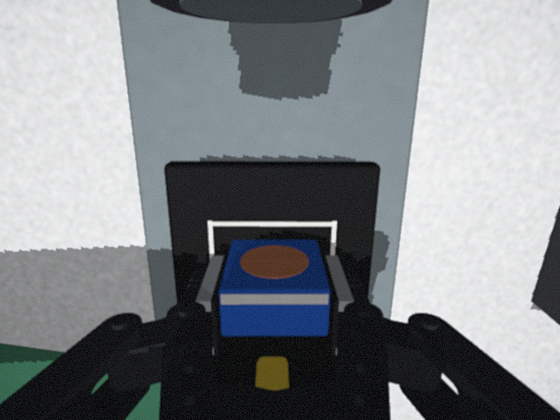

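View pics/s4z.png

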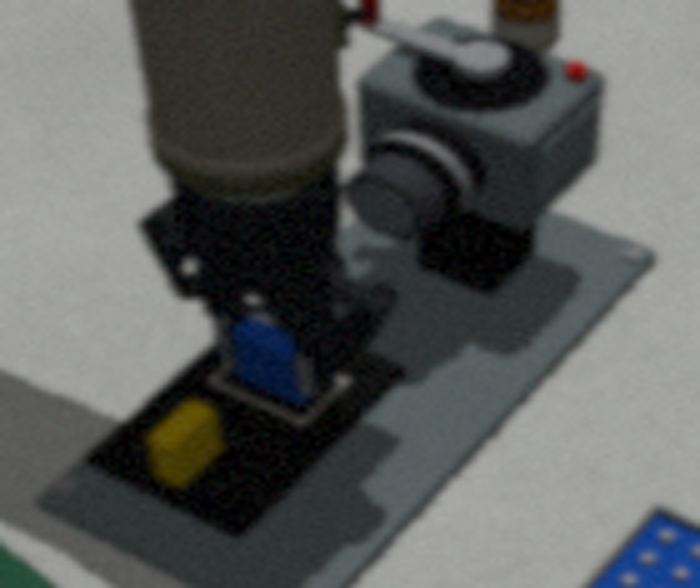

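Run:
```python
from h import *
f=grab_frame('wrist');s=read_state()
u=np.array([np.cos(.18),np.sin(.18),0]);v=np.array([-np.sin(.18),np.cos(.18),0])
t=s['tcp_pos']
for z in (74,76): print('outline outer front centre rel tcp',[((ray(f,x,221,z)-t)@u,(ray(f,x,221,z)-t)@v) for x in (207,338)])
print('block bottom.. top edge front', [((ray(f,x,294,119.5)-t)@u,(ray(f,x,294,119.5)-t)@v) for x in (220,328)],[((ray(f,x,335,119.5)-t)@u,(ray(f,x,335,119.5)-t)@v) for x in (221,328)])
print('bottom front?', [((ray(f,x,240,75)-t)@u,(ray(f,x,240,75)-t)@v) for x in (232,321)])
```

```text
outline outer front centre rel tcp [(np.float64(-31.532646940513548), np.float64(18.85840539028646)), (np.float64(29.634489460028536), np.float64(18.894989603709256))]
outline outer front centre rel tcp [(np.float64(-31.136496715512855), np.float64(19.643042630199634)), (np.float64(29.251040254694846), np.float64(19.67916056330229))]
block bottom.. top edge front [(np.float64(-19.49119193070086), np.float64(8.866923468225366)), (np.float64(18.928084099018704), np.float64(8.87399346626436))] [(np.float64(-19.923788045192715), np.float64(-8.629527542325755)), (np.float64(19.766624406739275), np.float64(-8.632551064695582))]
bottom front? [(np.float64(-20.08346877416686), np.float64(9.634701101122204)), (np.float64(21.95374108796077), np.float64(9.655545151538828))]
```

The block sits within about 1 mm of the outline's centre. I'll unload the press, release, and back straight up.

>>> send_rows:
  increments: [0,0,-0.35,0,0,0,1,0,0,-0.35,0,0,0,1]

```text
time_s: 7.62
tcp_pos: [548.4, -44.5, 88.1]
ee_rot: [0.0, 0.996, 0.09, 0.001]
wrist_force: [-0.1, -0.1, -2.2]
width: 39.8
```

>>> send_rows:
  increments: [0,0,0,0,0,0,0.45,0,0,0,0,0,0,0.3,0,0,0,0,0,0,0.1,0,0,0,0,0,0,0,0,0,0,0,0,0,0,0,0,0,0,0,0,0]

```text
time_s: 8.12
tcp_pos: [547.7, -44.4, 86.7]
ee_rot: [-0.0, 0.996, 0.09, -0.0]
wrist_force: [0.2, 0.3, 0.1]
width: 85.3
```

>>> send_rows:
  increments: [0,0,-2,0,0,0,0,0,0,-5,0,0,0,0,0,0,-8,0,0,0,0,0,0,-10,0,0,0,0,0,0,-10,0,0,0,0]

```text
time_s: 8.53
tcp_pos: [550.3, -44.3, 191.8]
ee_rot: [0.001, 0.996, 0.09, 0.004]
wrist_force: [-0.3, 0.5, -0.5]
width: 85.6
```

Run:
```python
from h import *
s=read_state();print(s['time_s'],s['tcp_pos'])
f=snap('wrist','w5.png'); pts('wrist',f,['specimen_center','specimen_face','outline','lens','lift_grip','rig','pivot','lever_post'])
f=snap('scene','s5.png');pts('scene',f,['specimen_center','specimen_face','outline','lens','lift_grip','pivot','lever_post'])
f=grab_frame('top');pts('top',f,['specimen_center','specimen_face','outline','lens','lift_grip','pivot','lever_post'])
cv2.imwrite('pics/s5z.png',cv2.resize(cv2.imread('pics/s5.png')[150:290,190:330],None,fx=5,fy=4.2,interpolation=cv2.INTER_CUBIC))
```

```text
8.5333 [550.2713606  -44.27128217 191.84935611]
wrist specimen_center [([546.0, -44.0, 102.0], 0.97)]
wrist specimen_face [([548.0, -34.0, 103.0], 0.75)]
wrist outline [([546.0, -47.0, 73.0], 0.89)]
wrist lens [([529.0, 44.0, 144.0], 0.64)]
wrist lift_grip [([560.0, -115.0, 95.0], 0.65)]
wrist rig []
wrist pivot [([532.0, 30.0, 1.0], 0.7)]
wrist lever_post []
scene specimen_center [([547.0, -40.0, 95.0], 0.59)]
scene specimen_face [([551.0, -31.0, 94.0], 0.76), ([789.0, -16.0, 25.0], 0.16)]
scene outline [([551.0, -46.0, 75.0], 0.82)]
scene lens [([530.0, 54.0, 145.0], 0.69)]
scene lift_grip [([558.0, -112.0, 95.0], 0.93)]
scene pivot [([513.0, 143.0, 211.0], 0.9)]
scene lever_post [([444.0, 133.0, 209.0], 0.73), ([535.0, 29.0, -1.0], 0.68)]
top specimen_center []
top specimen_face []
top outline [([786.0, -15.0, 21.0], 0.74), ([550.0, -50.0, 76.0], 0.62)]
top lens [([529.0, 51.0, 145.0], 0.84)]
top lift_grip []
top pivot [([515.0, 143.0, 211.0], 0.75)]
top lever_post [([443.0, 131.0, 213.0], 0.55), ([363.0, 356.0, 24.0], 0.32)]
```

View pics/w5.png

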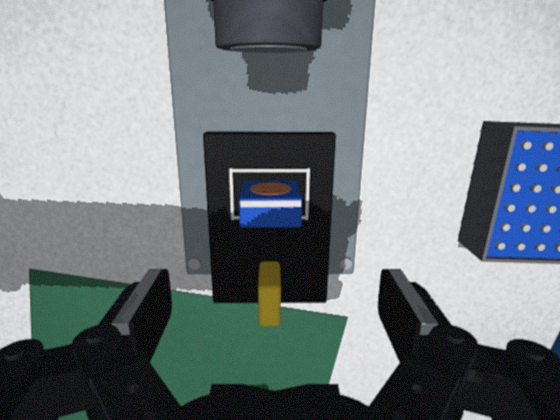

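View pics/s5z.png

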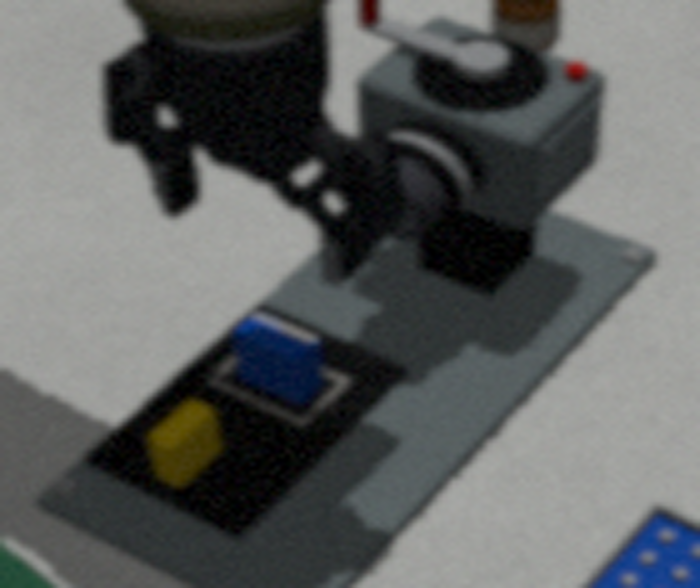

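The block stands centred in the outline at about (270,205), disc to the lens, with the grip at (269,293). Table top is about 75 and the lens about 144.5, so the rise needed is about 47.5, which is notch 4 (48 mm). Moving over the grip.

>>> send_rows:
  increments: [0,2,0,0,0,0,0,0,5,0,0,0,0,0,0,7.2,0,0,0,0,0,0,7.2,0,0,0,0,0,0,7.2,0,0,0,0,0,0,7.2,0,0,0,0,0]

```text
time_s: 10.28
tcp_pos: [560.6, -114.5, 186.7]
ee_rot: [-0.0, 0.996, 0.09, -0.0]
wrist_force: [0.3, 0.4, -0.1]
width: 85.5
```

Run:
```python
from h import *
f=snap('wrist','w6.png')
s=read_state();M=R.from_quat(s['ee_rot'],scalar_first=True).as_matrix();print(s['time_s'],s['tcp_pos'],np.arctan2(M[1,0],M[0,0]))
pts('wrist',f,['lift_grip','specimen_center','outline'])
```

```text
10.3333 [ 560.62844756 -113.89457095  186.84668614] 0.18158987166712673
wrist lift_grip [([560.0, -114.0, 95.0], 0.56)]
wrist specimen_center [([546.0, -45.0, 103.0], 0.61)]
wrist outline []
```

View pics/w6.png

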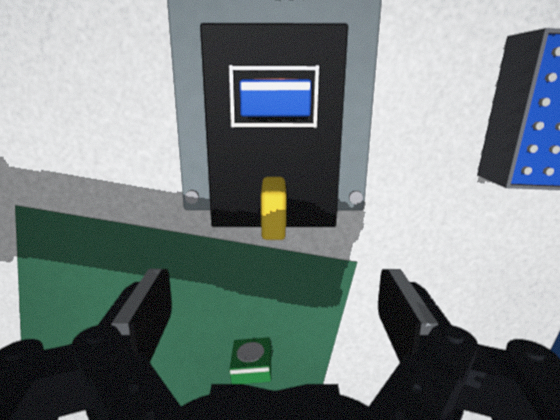

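The grip at (273,208) lines up with the jaw midline. Descending on it and closing.

>>> send_rows:
  increments: [0,0.1,3,0,0,0,0,0,0.1,6,0,0,0,0,0,0.1,8.5,0,0,0,0,0,0.1,10,0,0,0,0,0,0.1,10.1,0,0,0,0,0,0.1,10.1,0,0,0,0]

```text
time_s: 10.98
tcp_pos: [560.4, -115.5, 85.4]
ee_rot: [-0.0, 0.996, 0.09, -0.001]
wrist_force: [0.7, 0.4, 0.1]
width: 85.6
```

>>> send_rows:
  increments: [0,0,0,0,0,0,0.4,0,0,0,0,0,0,0.7,0,0,0,0,0,0,1,0,0,0,0,0,0,1,0,0,0,0,0,0,1,0,0,0,0,0,0,1,0,0,0,0,0,0,1,0,0,0,0,0,0,1,0,0,0,0,0,0,1]
  grip_force: 50

```text
time_s: 11.73
tcp_pos: [560.4, -116.5, 86.5]
ee_rot: [0.0, 0.996, 0.09, -0.0]
wrist_force: [-3.9, 0.4, 6.6]
width: 14.9
```

Run:
```python
from h import *
f=snap('wrist','w7.png');s=read_state();print(s['time_s'],s['tcp_pos'],s['width'],s['wrist_force'])
```

```text
11.7833 [ 560.35335516 -116.49183611   86.43913187] 14.965883141527978 [-4.6354498  -0.72659134  5.63775904]
```

View pics/w7.png

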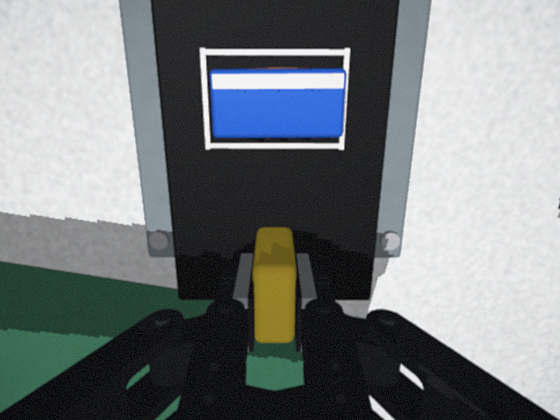

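>>> send_rows:
  increments: [0,0,-0.2,0,0,0,1,0,0,-0.6,0,0,0,1,0,0,-1.1,0,0,0,1,0,0,-1.6,0,0,0,1,0,0,-2.1,0,0,0,1,0,0,-2.6,0,0,0,1,0,0,-3.1,0,0,0,1,0,0,-3.5,0,0,0,1,0,0,-3.8,0,0,0,1,0,0,-3.9,0,0,0,1]

```text
time_s: 12.62
tcp_pos: [560.4, -116.4, 125.3]
ee_rot: [0.0, 0.996, 0.09, -0.0]
wrist_force: [-4.5, -1.6, -6.4]
width: 15.1
```

>>> send_rows:
  increments: [0,0,-0.3,0,0,0,1,0,0,-0.7,0,0,0,1,0,0,-1.0,0,0,0,1,0,0,-1.2,0,0,0,1,0,0,-1.2,0,0,0,1,0,0,-1.2,0,0,0,1]

```text
time_s: 13.12
tcp_pos: [560.4, -116.5, 137.2]
ee_rot: [0.0, 0.996, 0.09, -0.0]
wrist_force: [-5.7, -2.8, -5.3]
width: 15.2
```

Run:
```python
from h import *
f=snap('wrist','w8.png');s=read_state();print(s['time_s'],s['tcp_pos'],s['width'],s['wrist_force'])
f=snap('scene','s8.png');pts('scene',f,['specimen_center','specimen_face','outline','lens','lift_grip'])
cv2.imwrite('pics/s8z.png',cv2.resize(cv2.imread('pics/s8.png')[150:290,190:330],None,fx=5,fy=4.2,interpolation=cv2.INTER_CUBIC))
```

```text
13.1667 [ 560.36285698 -116.46713345  137.24313741] 15.043788414257344 [-5.82228787 -1.4981133  -4.5675957 ]
scene specimen_center [([545.0, -37.0, 144.0], 0.79)]
scene specimen_face [([552.0, -31.0, 147.0], 0.56)]
scene outline [([549.0, -45.0, 127.0], 0.76), ([557.0, -116.0, 143.0], 0.43)]
scene lens [([530.0, 56.0, 147.0], 0.57)]
scene lift_grip [([561.0, -114.0, 144.0], 0.84)]
```

View pics/w8.png

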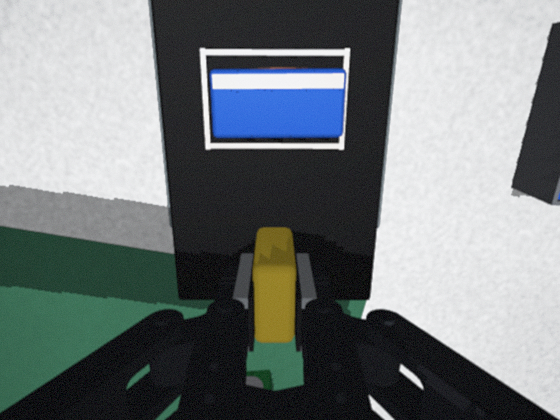

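View pics/s8z.png

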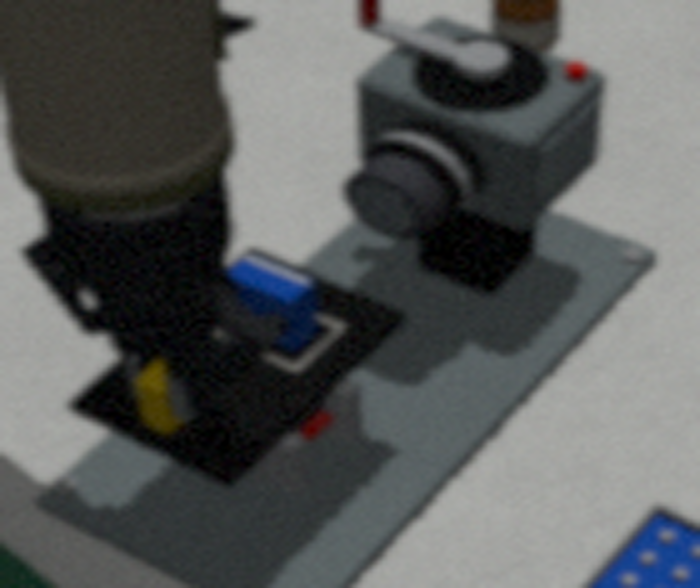

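>>> send_rows:
  increments: [0,0,-0.2,0,0,0,1,0,0,-0.32,0,0,0,1,0,0,-0.32,0,0,0,1,0,0,-0.32,0,0,0,1]

```text
time_s: 13.8
tcp_pos: [560.4, -116.4, 140.2]
ee_rot: [0.0, 0.996, 0.09, -0.0]
wrist_force: [-4.8, -2.1, -7.3]
width: 15.1
```

>>> send_rows:
  increments: [0,0,0.2,0,0,0,1,0,0,0.4,0,0,0,1,0,0,0.5,0,0,0,1,0,0,0.55,0,0,0,1]

```text
time_s: 14.13
tcp_pos: [560.4, -116.4, 134.8]
ee_rot: [0.0, 0.996, 0.09, -0.0]
wrist_force: [-6.4, -1.9, -4.2]
width: 15.0
```

>>> send_rows:
  increments: [0,0,0,0,0,0,0.75,0,0,0,0,0,0,0.6,0,0,0,0,0,0,0.4,0,0,0,0,0,0,0.2,0,0,0,0,0,0,0,0,0,0,0,0,0,0,0,0,0,0,0,0,0]

```text
time_s: 14.72
tcp_pos: [561.0, -116.2, 134.7]
ee_rot: [-0.0, 0.996, 0.09, 0.0]
wrist_force: [-0.1, -0.7, 0.9]
width: 85.5
```

>>> send_rows:
  increments: [0,0,-2,0,0,0,0,0,0,-5,0,0,0,0,0,0,-8,0,0,0,0,0,0,-10,0,0,0,0,0,0,-10,0,0,0,0]

```text
time_s: 15.13
tcp_pos: [563.1, -116.3, 239.9]
ee_rot: [0.001, 0.996, 0.09, 0.004]
wrist_force: [0.3, 0.1, 2.1]
width: 85.2
```

Run:
```python
from h import *
s=read_state();print(s['time_s'],s['tcp_pos'],s['width'],s['wrist_force'],s['qpos'].round(2))
f=snap('wrist','w9.png');pts('wrist',f,['specimen_center','specimen_face','outline','lift_grip'])
f=snap('scene','s9.png');pts('scene',f,['specimen_center','specimen_face','outline','lens','lift_grip','pivot','lever_post'])
cv2.imwrite('pics/s9z.png',cv2.resize(cv2.imread('pics/s9.png')[150:290,190:330],None,fx=5,fy=4.2,interpolation=cv2.INTER_CUBIC))
```

```text
15.1333 [ 563.09200479 -116.31039088  239.85257119] 85.22961027259231 [0.31582022 0.14678158 2.11253381] [ 0.51  0.3  -0.46  1.49  0.14  1.38  0.22]
wrist specimen_center [([544.0, -42.0, 149.0], 0.58)]
wrist specimen_face [([545.0, -33.0, 147.0], 0.75)]
wrist outline []
wrist lift_grip [([558.0, -113.0, 145.0], 0.95)]
scene specimen_center [([547.0, -40.0, 143.0], 0.71), ([531.0, 57.0, 146.0], 0.35)]
scene specimen_face [([551.0, -32.0, 146.0], 0.74), ([573.0, -306.0, 21.0], 0.25)]
scene outline [([548.0, -43.0, 124.0], 0.73)]
scene lens [([530.0, 56.0, 148.0], 0.64)]
scene lift_grip [([559.0, -112.0, 144.0], 0.84)]
scene pivot [([514.0, 143.0, 210.0], 0.91)]
scene lever_post [([445.0, 129.0, 212.0], 0.74)]
```

View pics/w9.png

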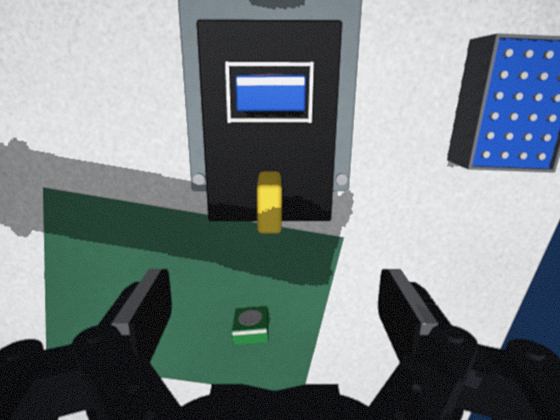

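View pics/s9z.png

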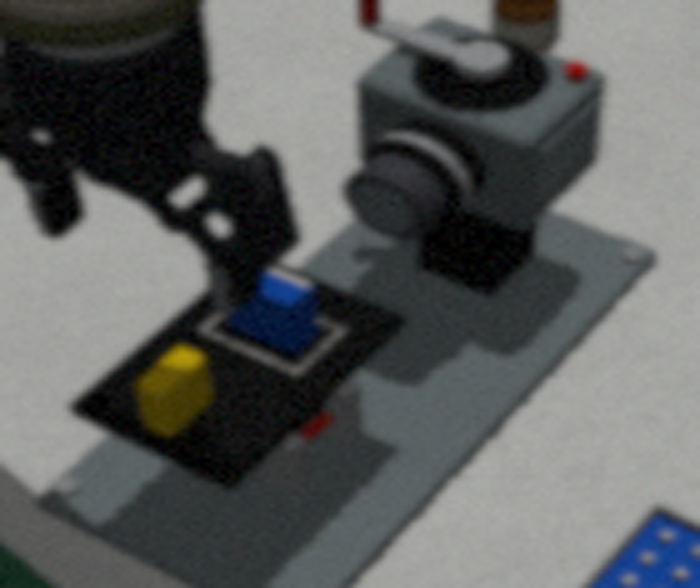

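Lift released at about 48 mm (TCP back to 134.7 from 86.4). The block is still centred and level with the lens (both around z 145). Next is the lever: I'll grasp the post with the jaws radial.

>>> send_rows:
  increments: [-1,-3,-1.2,0,0,0,0,-2,-7,-1.2,0,0,0,0,-3,-11,-1.2,0,0,0,0,-4,-15,-1.2,0,0,0,0,-5,-19,-1.2,0,0,0,0,-6,-23,-1.2,0,0,0,0,-6.9,-26.3,-1.2,0,0,0,0,-6.9,-26.3,-1.2,0,0,0,0,-6.9,-26.3,-1.2,0,0,0,0,-6.9,-26.3,-1.2,0,0,0,0]

```text
time_s: 16.62
tcp_pos: [446.1, 129.6, 246.7]
ee_rot: [0.0, 0.996, 0.09, 0.0]
wrist_force: [-0.1, -0.8, -1.1]
width: 85.3
```

Run:
```python
from h import *
s=read_state();M=R.from_quat(s['ee_rot'],scalar_first=True).as_matrix();print(s['time_s'],s['tcp_pos'],np.arctan2(M[1,0],M[0,0]),s['qpos'].round(2))
f=snap('wrist','w10.png');pts('wrist',f,['pivot','lever_post','lens'])
for p in [(446,130,226),(514.8,142.3,211)]: print(proj(f,p))
f=snap('scene','s10.png');pts('scene',f,['pivot','lever_post'])
cv2.imwrite('pics/s10z.png',cv2.resize(cv2.imread('pics/s10.png')[100:240,220:360],None,fx=5,fy=4.2,interpolation=cv2.INTER_CUBIC))
```

```text
16.6167 [446.10399909 129.58505764 246.66211713] 0.1799748330880938 [ 0.28  0.06 -0.65  1.74  0.04  1.35 -0.2 ]
wrist pivot [([514.0, 142.0, 212.0], 0.93), ([533.0, 49.0, 144.0], 0.57)]
wrist lever_post [([447.0, 130.0, 211.0], 0.68)]
wrist lens [([534.0, 47.0, 142.0], 0.95)]
(np.float64(274.50057255917613), np.float64(249.46649239451662))
(np.float64(403.0763631741795), np.float64(237.83511674607354))
scene pivot [([516.0, 144.0, 212.0], 0.75)]
scene lever_post [([550.0, -43.0, 126.0], 0.72), ([446.0, 132.0, 211.0], 0.51)]
```

View pics/w10.png

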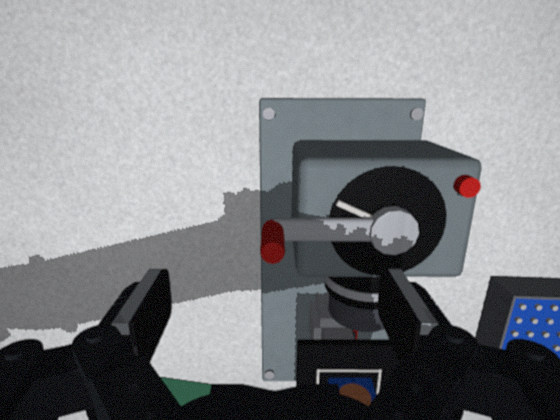

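View pics/s10z.png

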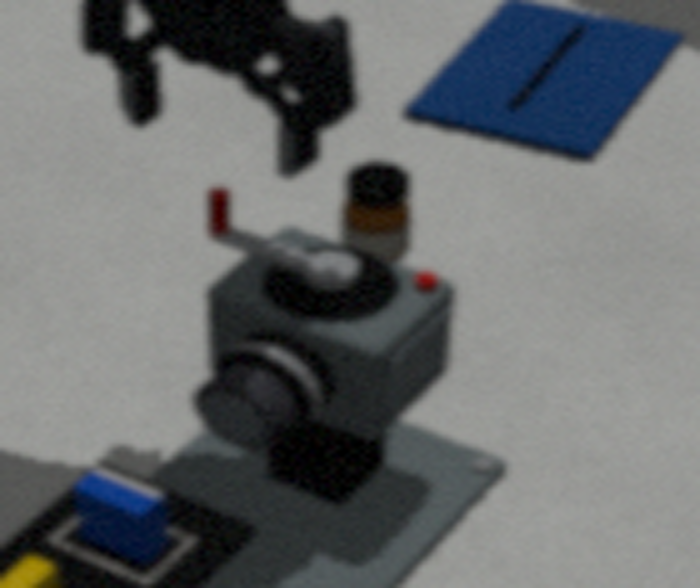

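The post top shows at about (272,254), within 2 mm of where I expected. Descending and pinching.

>>> send_rows:
  increments: [-0.1,0.1,2,0,0,0,0,-0.1,0.1,3.6,0,0,0,0,-0.1,0.1,4.2,0,0,0,0,-0.1,0.1,4.2,0,0,0,0]
  grip_force: 30

```text
time_s: 17.3
tcp_pos: [444.2, 128.4, 203.2]
ee_rot: [0.0, 0.996, 0.09, -0.001]
wrist_force: [-0.1, -0.5, 0.5]
width: 85.7
```

>>> send_rows:
  increments: [0,0,0,0,0,0,0.4,0,0,0,0,0,0,0.6,0,0,0,0,0,0,0.8,0,0,0,0,0,0,1,0,0,0,0,0,0,1,0,0,0,0,0,0,1,0,0,0,0,0,0,1,0,0,0,0,0,0,1,0,0,0,0,0,0,1]

```text
time_s: 18.05
tcp_pos: [445.1, 129.0, 204.8]
ee_rot: [0.0, 0.996, 0.09, 0.0]
wrist_force: [-1.7, -0.2, 3.8]
width: 11.3
```

Run:
```python
from h import *
s=read_state();M=R.from_quat(s['ee_rot'],scalar_first=True).as_matrix();print(s['time_s'],s['tcp_pos'],np.arctan2(M[1,0],M[0,0]),s['qpos'].round(2),s['width'],s['wrist_force'])
f=snap('wrist','w11.png')
# rows
P=np.array([514.5,142.5]);th=.18
q0=s['tcp_pos'][:2]; print((q0-P), np.linalg.norm(q0-P))
for q in np.r_[np.arange(.12,1.05,.12),1.08,1.12]:
    r=70*np.array([-np.cos(q),np.sin(q)])-70*np.array([-1,0])
    print(round(q,2),'tool x,y cm', (r[0]/10).round(2),(-r[1]/10).round(2))
```

```text
18.05 [445.05043499 128.97895113 204.80739828] 0.1800310902809877 [ 0.27  0.09 -0.66  1.81  0.06  1.26 -0.22] 11.292312594233273 [-1.72332208 -0.17041329  3.84540872]
[-69.44956501 -13.52104887] 70.7535217732077
0.12 tool x,y cm 0.05 -0.84
0.24 tool x,y cm 0.2 -1.66
0.36 tool x,y cm 0.45 -2.47
0.48 tool x,y cm 0.79 -3.23
0.6 tool x,y cm 1.22 -3.95
0.72 tool x,y cm 1.74 -4.62
0.84 tool x,y cm 2.33 -5.21
0.96 tool x,y cm 2.99 -5.73
1.08 tool x,y cm 3.7 -6.17
1.12 tool x,y cm 3.95 -6.3
```

View pics/w11.png

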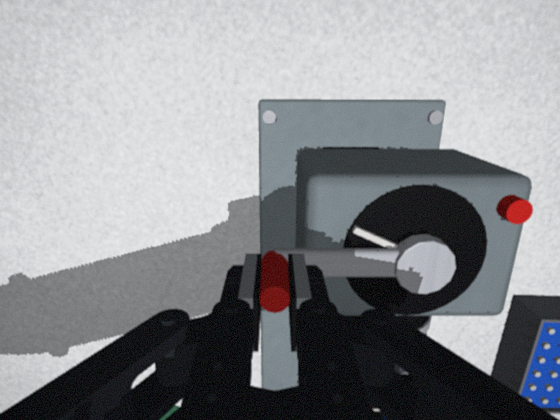

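The post is held between the pads. Swinging along the arc with the tool turning along.

>>> send_rows:
  increments: [0.05,-0.84,0,0,0,0.12,1,0.2,-1.66,0,0,0,0.24,1,0.45,-2.47,0,0,0,0.36,1,0.79,-3.23,0,0,0,0.48,1,1.22,-3.95,0,0,0,0.6,1,1.74,-4.62,0,0,0,0.72,1,2.33,-5.21,0,0,0,0.84,1,2.99,-5.73,0,0,0,0.96,1,3.6,-6.1,0,0,0,1.05,1,3.7,-6.17,0,0,0,1.07,1]

```text
time_s: 18.93
tcp_pos: [470.5, 195.2, 204.4]
ee_rot: [0.001, 0.901, -0.433, -0.0]
wrist_force: [-5.8, -8.8, 9.7]
width: 11.5
```

Run:
```python
from h import *
s=read_state();M=R.from_quat(s['ee_rot'],scalar_first=True).as_matrix();print(s['time_s'],s['tcp_pos'],np.arctan2(M[1,0],M[0,0]),s['width'],s['wrist_force'])
d=s['tcp_pos'][:2]-np.array([514.5,142.5]); c,n=np.cos(.18),np.sin(.18); x=d@[c,n];y=d@[-n,c]; print('q',np.arctan2(y,-x),np.hypot(x,y))
f=snap('wrist','w12.png'); f=snap('scene','s12.png');cv2.imwrite('pics/s12z.png',cv2.resize(cv2.imread('pics/s12.png')[100:240,220:360],None,fx=5,fy=4.2,interpolation=cv2.INTER_CUBIC))
```

```text
18.9333 [470.54928196 195.16138635 204.42260591] -0.8961697225355616 11.472584400045234 [-5.82326727 -8.81662853  9.66612744]
q 1.055316291922924 68.59218052034596
```

View pics/w12.png

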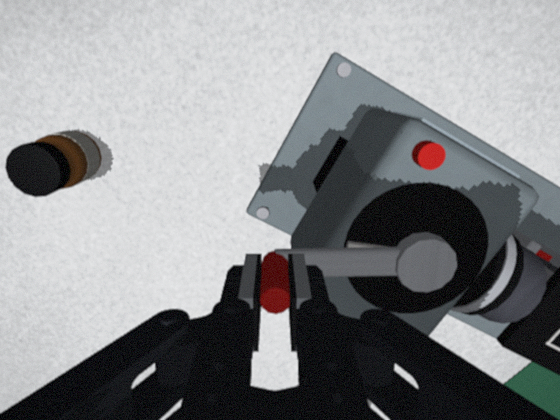

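The lever is at about 1.05 with more force than the spring alone. A small extra push will confirm the stop before I release.

>>> send_rows:
  increments: [0,-0.2,0,0,0,0,1,0,-0.2,0,0,0,0,1]

```text
time_s: 19.2
tcp_pos: [470.8, 195.3, 204.4]
ee_rot: [0.003, 0.902, -0.431, -0.001]
wrist_force: [-9.3, -9.5, 11.4]
width: 11.6
```

Run:
```python
from h import *
s=read_state();print(s['time_s'],s['tcp_pos'],s['width'],s['wrist_force'])
f=grab_frame('wrist');pts('wrist',f,['pivot','lever_post'])
```

```text
19.2 [470.77692946 195.33384642 204.37195538] 11.598731643901338 [-9.26656161 -9.5332338  11.40616699]
wrist pivot [([514.0, 143.0, 213.0], 0.91)]
wrist lever_post []
```

The TCP moved 0.3 mm on a 2 mm command and the force rose, so it's at the stop. Releasing.

>>> send_rows:
  increments: [0,0,0,0,0,0,0,0,0,0,0,0,0,0,0,0,0,0,0,0,0,0,0,0,0,0,0,0,0,0,0,0,0,0,0,0,0,0,0,0,0,0]

```text
time_s: 19.85
tcp_pos: [471.9, 197.7, 204.5]
ee_rot: [-0.0, 0.903, -0.43, -0.0]
wrist_force: [0.1, 0.3, 0.2]
width: 82.4
```

>>> send_rows:
  increments: [0,0,-2,0,0,0,0,0,0,-5,0,0,0,0,0,0,-7,0,0,0,0,0,0,-7,0,0,0,0,0,0,-7,0,0,0,0]

```text
time_s: 20.27
tcp_pos: [472.5, 198.0, 275.6]
ee_rot: [-0.001, 0.903, -0.43, 0.001]
wrist_force: [0.8, 0.5, -0.2]
width: 85.4
```

Run:
```python
from h import *
s=read_state();print(s['time_s'],s['tcp_pos'],s['wrist_force'])
f=snap('wrist','w13.png');pts('wrist',f,['pivot','lever_post','pointer'])
f=snap('scene','s13.png');pts('scene',f,['lever_post','specimen_center','specimen_face','outline','lens','spare_center','jar_center','tip_box_center'])
cv2.imwrite('pics/s13z.png',cv2.resize(cv2.imread('pics/s13.png')[130:290,190:350],None,fx=4.5,fy=3.7,interpolation=cv2.INTER_CUBIC))
```

```text
20.2667 [472.513409   198.00930355 275.58797126] [ 0.83478076  0.51210194 -0.16931484]
wrist pivot [([515.0, 140.0, 213.0], 0.7)]
wrist lever_post [([448.0, 128.0, 214.0], 0.76)]Traceback (most recent call last):
  File "<stdin>", line 3, in <module>
  File "h.py", line 14, in pts
    r=fun(cam,n)
ValueError: it knows: jar_center, lens, lever_post, lift_grip, outline, pivot, rig, spare_center, specimen_center, specimen_face, tip_box_center
```

View pics/w13.png

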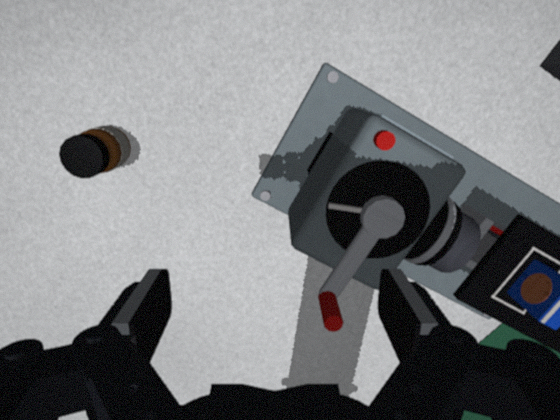

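The lever is back at rest, with its post at about (331,310). The white pointer is carried over, pointing from (383,217) to (330,206). Measuring the pointer angle and doing a last check on the block and bystanders.

Run:
```python
from h import *
f=grab_frame('wrist'); 
d=ray(f,330,206,188)-np.array([514.5,142.5,188]); c,n=np.cos(.18),np.sin(.18); print('pointer',np.arctan2(-n*d[0]+c*d[1],-(c*d[0]+n*d[1])))
pts('wrist',f,['lever_post'])
f=snap('scene','s13.png');pts('scene',f,['lever_post','specimen_center','specimen_face','outline','lens','spare_center','jar_center','tip_box_center'])
cv2.imwrite('pics/s13z.png',cv2.resize(cv2.imread('pics/s13.png')[130:290,190:350],None,fx=4.5,fy=3.7,interpolation=cv2.INTER_CUBIC))
f=snap('top','t13.png');cv2.imwrite('pics/t13z.png',cv2.resize(cv2.imread('pics/t13.png')[185:275,215:350],None,fx=5.9,fy=5.9,interpolation=cv2.INTER_CUBIC))
```

```text
pointer 1.130783086260312
wrist lever_post [([445.0, 126.0, 212.0], 0.93)]
scene lever_post [([447.0, 128.0, 212.0], 0.47)]
scene specimen_center [([545.0, -41.0, 142.0], 0.72)]
scene specimen_face [([553.0, -31.0, 144.0], 0.59)]
scene outline [([548.0, -44.0, 127.0], 0.66)]
scene lens [([512.0, 139.0, 212.0], 0.64), ([553.0, -31.0, 145.0], 0.5)]
scene spare_center [([570.0, -310.0, 19.0], 0.55)]
scene jar_center [([370.0, 354.0, 22.0], 0.76), ([546.0, -38.0, 141.0], 0.47)]
scene tip_box_center [([786.0, -14.0, 24.0], 0.65)]
```

View pics/s13z.png

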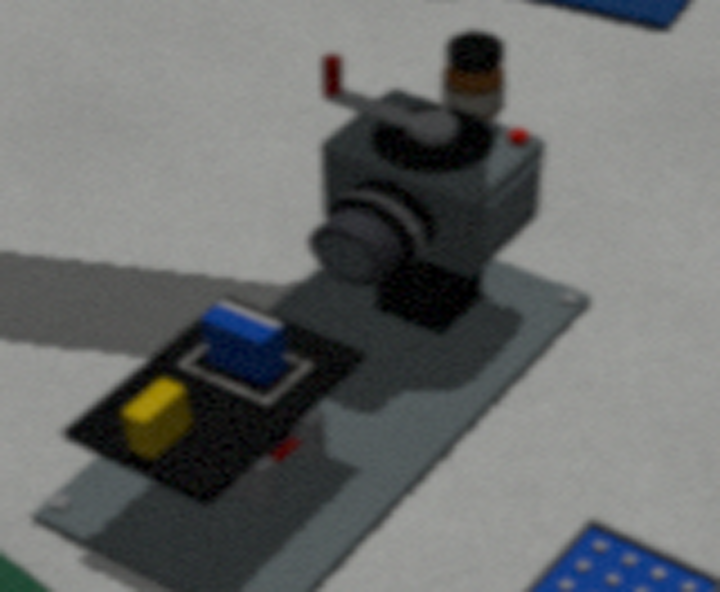

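View pics/t13z.png

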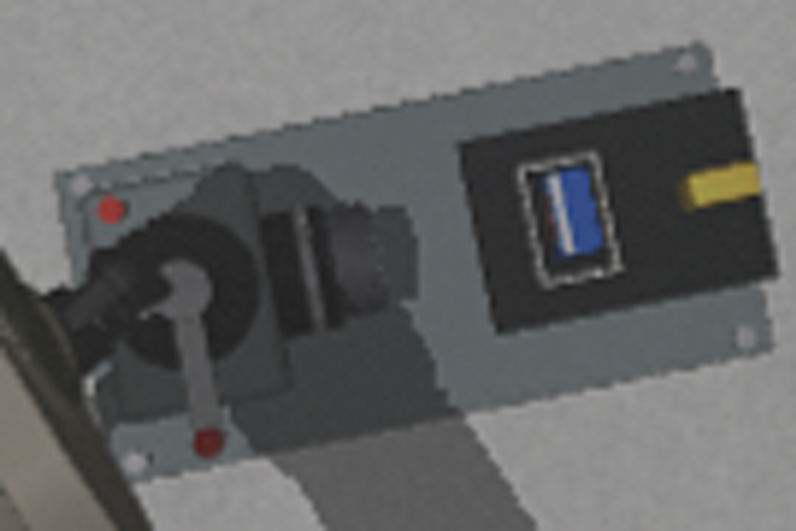

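Everything looks right: block square in the outline at (572,212) in the zoomed top view, lever at rest, bystanders unmoved. Handing in.

```bash
python3 -c "
from station import *
print(finish_job())"
```

```text
the job is handed in; nothing more can be done
None
```

The job is done and handed in at about 20.5 s on the robot's clock. The hand-in gives no verdict, so what follows is from my own checks.

- **Specimen:** I stood the blue block in the white outline, about 1 mm off centre and square to it, with the copper disc facing the lens.
- **Lift:** I pulled it to about 54 mm by the yellow grip, lowered it onto notch 4 (48 mm) and let go. The block's centre then read about z 142–149 mm and the lens about 142–148 mm.
- **Lever:** I swung it to its stop, where an extra 2 mm push moved it only 0.3 mm and the force rose. After release the post was back at its starting place within a few mm.
- **Pointer:** My estimate from the picture was 1.13 rad, a little past the 1.05 rad stop. That is picture error, but the pointer was clearly carried over.
- **Bystanders:** The green block, jar and tip box were within a few mm of where they started, and the gripper was clear of everything.

In the last scene view the network's two guesses for the lens were really the camera's pivot and the block. I ignored them and relied on the earlier, consistent lens readings.

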